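# Close the hook case on a fly-tying bench

### The arm

A 6-joint arm with a two-finger parallel gripper is mounted at the origin on the work surface. World frame = base frame: x ahead of the robot, y to its left, z up, the work surface at z = 0. Lengths are in m, angles in rad, forces in N, time in s.
With the tool pointing down it reaches from about 0.3 to 0.775 m from the base axis. Payload 14.6 kg.
Tool frame: the origin (TCP) lies on the centre line of the jaws, within the pads' length; the fingertips stand 25 mm ahead of it and the grasp point (between the pads) lies 6 mm ahead of it (ctrl.tip_reach is the distance from the TCP to the fingertips, in m); z points along the fingers, y is the line along which they close (so a half turn about z gives the same grasp; the last joint's range is limited). The gripper opens to 94 mm and grips with 3 to 60 N. Pads are 16 mm wide; open, the fingers measure 119 mm over their backs; the gripper's body (75 mm by 177 mm) begins 78 mm behind the grasp point.
Start: joints at [-0.067, 0.3, 1.521, -0, 1.321, -0.067], TCP at [0.55, -0, 0.207] pointing down, gripper open.
Joint ranges: [-3.03, 3.03], [-0.79, 2.21], [0.23, 2.52], [-1.04, 4.18], [0, 3.07], [-2.55, 2.55]. Speed limits (rad/s): [2.22, 2.22, 2.57, 3.14, 3.14, 3.14].

### API

Orientations are given as [roll, pitch, yaw] about the fixed x, y, z axes, in that order (R = Rz(yaw) Ry(pitch) Rx(roll)).
In Python, from station import ctrl gives the robot as it stands. The module is installed in compiled form; this text tells all that it offers.
- The arm moves only by the tool apply_moves, never from a script. Its argument "deltas" is a list of rows, each a list of 7 numbers: the closure in counts, from 0 (fully open) to 255 (shut), then the shift along the world's x, y, z in cm, then the turn, a rotation vector about the world's x, y, z in rad. In form: [[jaw, tx, ty, tz, ax, ay, az], ...]. A call has 1 to 10 rows; each row shifts and turns the commanded pose from where the row before left it; what a row does not reach is not made up. A row lasts 1/10 s, in which the tool goes at most 50 mm and 8.59 degrees, less where a joint would pass 70% of its speed; a pose out of reach is approached as far as the arm can. A call with a gripper value outside its range is refused whole. The fingers move at their own pace and stop on an object; "grip_force" is the grip in N (left out, the last holds). Time passes only in rows, so rows that do not move let the fingers close. It gives the time, the measured TCP pose, the force, the opening and the grip force at its end, in the units of the state.
- ctrl.get_obs(): the state, without advancing time (a new reading comes with each control period).
- ctrl.camera(name): name is "scene" or "side" or "wrist"; returns a dict with "img" (420x560x3 uint8, red, green, blue), "K" (3x3 intrinsics, pixels), "pose" (4x4, takes a point from camera to world coordinates); the wrist camera has in their place "hand_eye" (4x4, takes a point from camera to tool coordinates, whose origin is the TCP and whose axes are the flange's). Camera axes: x right, y up, looking along -z (the intrinsics and any distortion apply to the point x, -y, -z); pixel columns grow to the right and rows downward; lengths in m; the calibration is good to about 2 mm. The wrist camera is an equidistant fisheye: a pixel r from the principal point sees the ray r / f radians off the axis. A picture is of the moment at which its call begins: read the wrist's pose just before it. There is no depth.
- ctrl.hand_in(): hands the job in; it is judged then, once.
The state is a dict: "time_s": time; "qpos": joint angles; "joint_vel": joint speeds; "tau": joint torques, N m; "ee_pos": TCP position; "eef_rot": TCP orientation; "force": force on the tool from outside, world axes, zero at the start; "moment": the same for the moment, N m; "grip_width": finger opening in m; "grip_force": force on a finger pad.
Only numpy, scipy, OpenCV 4.12 (cv2) and the standard library are available. Lean on these libraries where they do the work, as an engineer would, in place of code of your own. Each camera call takes 0.05 s, during which the arm holds its last target. There are 200 camera calls.

### The job

Close the open bead-and-hook case with its own cover, the one with the tongue: with its other end raised, hook the tongue into the slot under the bar at one end of the case, then swing the cover down until it snaps flat under the spring clip at the other end, and let go. Leave the plain spare cover where it lies.

Things in the scene. Friction and masses are not known exactly. Their poses are not given: they have to be found in the camera images.
- case: Open black plastic box fixed to the bench, 174 mm long (x), 112 mm wide (y), with beads in it. Origin at its underside; x runs from the bar end to the clip end. The flat rim that the cover lies on is 36 mm high; a bar 19 mm above it crosses the -x end, a steel clip stands at the +x end. Closed, the cover's frame coincides with the case's, 36 mm higher (x within 2 mm).
- slot (a point): Middle of the slot's mouth on the rim (36 mm high), at (-60, 0, 36) mm in the case's frame; axes as the case's. The slot lies under the bar and opens towards +x; it runs 15 mm deep to -x, to a closed back, is 84 mm wide, and 14 mm high at the mouth, 10 mm at the back.
- clip_nose (a point): Nose of the 50 mm wide sprung steel clip as it stands when free, at (58, 0, 43.5) mm in the case's frame. From it a steep ramp leans outward, to 11 mm farther along +x and 26 mm higher. The cover's end, pushed down the ramp, moves the clip about 4 mm outward (about 5 to 10 N at that end); then the nose springs over the end and keeps it down.
- cover: Loose grey plastic cover, about 0.12 kg, lying flat with its rib up. Plate 6 mm thick and 96 mm wide (y), from x = -55 to +62 mm, with a tongue 60 mm wide and equally thick from x = -73 to -55 mm. Origin at the underside, below the middle of the grip rib, z up through the rib. The rib is 10 mm thick along x, 50 mm long along y, and rises from the plate's top (z = 6 mm) to z = 34 mm.
- cover_lip (a point): Middle of the end of the cover's tongue, at (-73, 0, 3) mm in the cover's frame.
- spare_cover: Loose grey plastic cover of another case with the same plate (117 x 96 x 6 mm) and rib, but without a tongue. Origin at the underside below its rib. To be left alone.
There are look-alikes about, which are no part of the job. What is shaped like the cover but purple is not meant. What is shaped like the case but red is not meant.

How it is judged:
On the way:
1. the tongue is in the slot under the bar while the cover's other end is still raised (cover tilted more than 5 degrees) (x of cover_lip in the frame of case between -0.08 and -0.063 m and z of cover_lip in the frame of case between 0.033 and 0.05 m and angle between cover's own z axis and vertical above 0.087 rad and y of cover_lip in the frame of case between -0.016 and 0.016 m), for 0.1 s.
At the end, for the whole second after the job is handed in: The cover with the tongue lies flat on the case's rim (tilt under 2.5 degrees, height within 4 mm), its tongue at least 3 mm under the bar and its other end snapped under the clip, centred within 14 mm across the case and square to it within 10 degrees, at rest (x of cover in the frame of case between -0.008 and 0.006 m and y of cover in the frame of case between -0.014 and 0.014 m and z of cover in the frame of case between 0.032 and 0.04 m and x of cover_lip in the frame of case below -0.063 m and angle between the x axis of cover and the x axis of case, either way round below 0.175 rad and angle between cover's own z axis and vertical below 0.045 rad and linear speed of cover below 0.02 m/s); the robot touches nothing.
It fails at once if the spare cover is moved more than 20 mm from where it lay (distance of spare_cover from where it was at the start of the episode above 0.02 m).
It also fails if it takes over 54 s, if anything falls off the work surface, if the arm or the gripper's body presses on something with over 40 N, if the wrist force passes 120 N, or if a joint passes its speed limit or range.

## Working session

There is one attempt and no reset: what is moved stays moved. The work goes in short steps, Python scripts to look and compute and a tool call to move; the robot and the scene stay as the last step left them, time stands still between calls to the robot, and variables do not carry over. Pictures are saved under pics/ and viewed, at most 10 in all, crops included, and the job is handed in when it is done.

Besides the shell and the picture viewer there is one more tool, called after "Emit:" as a command line: name --pt "numbers of a row" for each row, then --argument value for the rest. apply_moves: Moves the arm, as the interface text tells. Its arguments: {"type":"object","properties":{"deltas":{"type":"array"},"grip_force":{"type":"number"}},"required":["deltas"]}

```bash
mkdir -p pics; cat > h.py <<'E'
import numpy as np, cv2
from station import ctrl
def grab(n):
    o=ctrl.get_obs(); c=ctrl.camera(n); c['obs']=o; return c
def save(c,f): cv2.imwrite('pics/'+f,c['img'][:,:,::-1])
def ray(c,u,v):
    K=c['K']; x=(u-K[0,2])/K[0,0]; y=(v-K[1,2])/K[1,1]
    d=c['pose'][:3,:3]@np.array([x,-y,-1.]); return c['pose'][:3,3],d
def onz(c,u,v,z):
    p,d=ray(c,u,v); return p+d*(z-p[2])/d[2]
def proj(c,P):
    T=np.linalg.inv(c['pose']); q=T[:3,:3]@np.array(P)+T[:3,3]; K=c['K']
    return K[0,0]*q[0]/-q[2]+K[0,2], K[1,1]*-q[1]/-q[2]+K[1,2]
E
python3 - <<'E'
from h import *
a=grab('scene');b=grab('side')
save(a,'s1.png');save(b,'d1.png')
for c in(a,b): print(c['K'].round(1).tolist(),c['pose'].round(3).tolist(),[k for k in c])
print(ctrl.get_obs())
E
```

```text
[[535.0, 0.0, 283.3], [0.0, 535.0, 213.7], [0.0, 0.0, 1.0]] [[0.775, -0.52, 0.358, 0.875], [0.632, 0.65, -0.423, -0.487], [-0.012, 0.554, 0.832, 1.046], [0.0, 0.0, 0.0, 1.0]] ['img', 'K', 'pose', 'obs']
[[389.8, 0.0, 278.8], [0.0, 389.8, 214.3], [0.0, 0.0, 1.0]] [[0.754, 0.388, -0.53, 0.019], [-0.657, 0.426, -0.622, -0.52], [-0.015, 0.817, 0.576, 0.544], [0.0, 0.0, 0.0, 1.0]] ['img', 'K', 'pose', 'obs']
{'time_s': 0.1, 'qpos': array([-6.66261804e-02,  3.00454981e-01,  1.52150936e+00,  1.22196013e-06,
        1.32073278e+00, -6.66069662e-02]), 'joint_vel': array([-5.46670708e-04, -3.85182261e-04, -1.21670798e-03, -1.41261567e-04,
        9.39778532e-04, -2.74854421e-05]), 'tau': array([ 1.84928511e-03, -5.32644153e+01, -3.53284299e+01,  7.10431044e-02,
        2.34944851e-02, -7.30603051e-05]), 'ee_pos': array([ 5.49760295e-01, -1.01919375e-06,  2.06625520e-01]), 'eef_rot': array([-3.14049071e+00, -7.46919784e-05,  1.57077677e+00]), 'force': array([0.04908427, 0.25192032, 0.25757393]), 'moment': array([0.03598001, 0.00352421, 0.02518116]), 'grip_force': 0.0, 'grip_width': 0.09407003986254124}
```

View pics/s1.png

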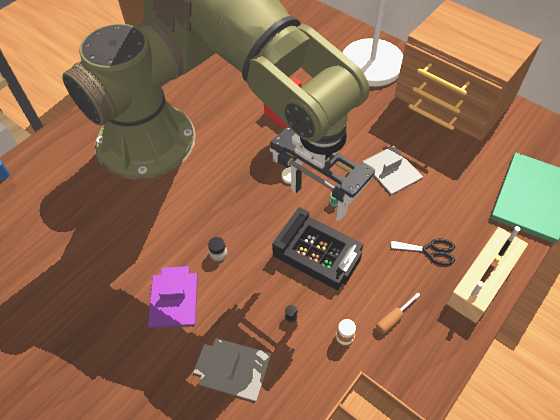

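View pics/d1.png

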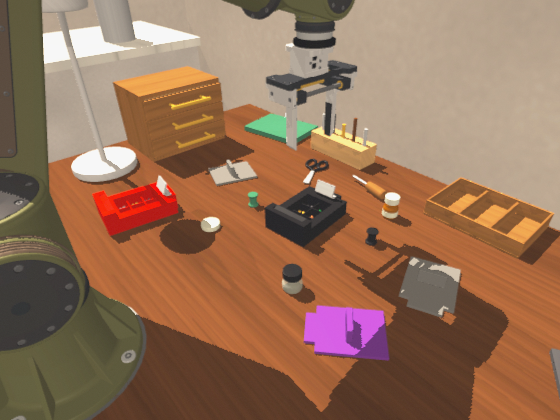

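The scene shows the black case at (318,248) with its clip at (348,260). One grey cover is at (233,368) and another at (392,170). Purple and red look-alikes are also there. I'll zoom in on both grey covers to find the tongue.

```bash
python3 - <<'E'
from h import *
a=cv2.imread('pics/s1.png');b=cv2.imread('pics/d1.png')
f=lambda i,x,y,w=100,h=74:cv2.resize(i[y:y+h,x:x+w],(400,296),interpolation=cv2.INTER_CUBIC)
cv2.imwrite('pics/z1.png',np.vstack([np.hstack([f(a,185,328),f(a,345,135)]),np.hstack([f(b,385,248),f(a,268,200)])]))
E
```

```text
(no output)
```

View pics/z1.png

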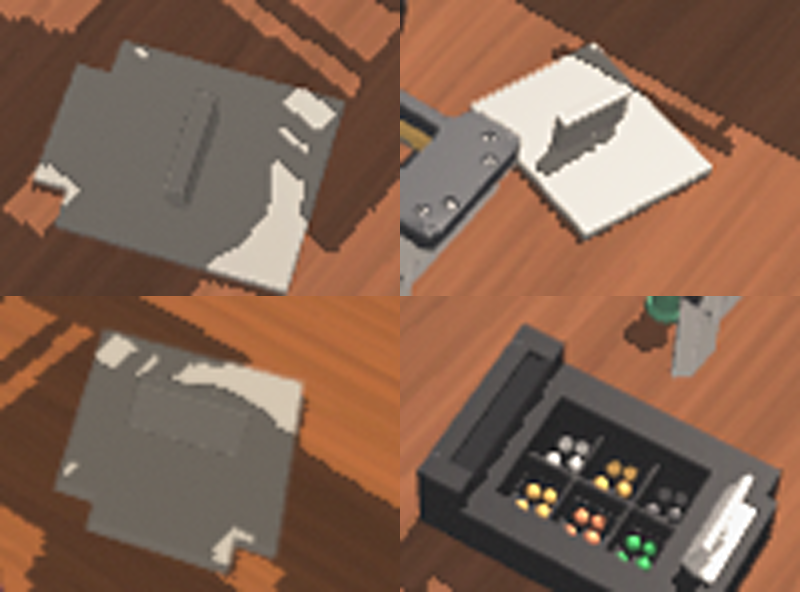

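The lower-left cover is ours: its tongue points image-left, with tongue corners at scene (204.5,344) and (194,373). The upper-right one is plain and is the spare. Next I'll work out rough poses and take a wrist view.

```bash
python3 - <<'E'
from h import *
a=grab('scene');b=grab('side')
P=[(270.5,353),(257,401),(215.5,338.5),(198.75,385),(204.5,344.3),(193.75,373)]
q=np.array([onz(a,u,v,.006) for u,v in P]);print(q.round(4))
m=lambda i,j:(q[i]+q[j])/2
far=m(0,1);sh=m(2,3);tip=m(4,5)
print('mids',far.round(4),sh.round(4),tip.round(4),'lens',np.linalg.norm(far-sh),np.linalg.norm(far-tip),np.linalg.norm(q[0]-q[1]),np.linalg.norm(q[2]-q[3]))
for d in(far-sh,far-tip): print('yaw',np.arctan2(d[1],d[0]))
x=(far-tip)/np.linalg.norm(far-tip);print('origin',far-.062*x,tip+.073*x)
r=[onz(a,185+u/4,328+v/4,.034) for u,v in((205,95),(177,197))];print('rib',np.round(r,4))
# case
f=lambda u,v,z:onz(a,268+(u-400)/4,200+(v-296)/4,z).round(4)
print('case', f(782,475,.036),f(525,325,.06),f(420,470,.06),f(755,480,.07),f(700,583,.07))
def big(c,x,y,w,h): return cv2.resize(c['img'][y:y+h,x:x+w,::-1],(400,300),interpolation=cv2.INTER_CUBIC)
w=grab('wrist');save(w,'w1.png');print(w['K'],w['hand_eye'])
A=np.hstack([big(a,265,195,108,81),big(b,258,170,100,75)])
cv2.imwrite('pics/z2.png',np.vstack([A,np.hstack([cv2.resize(w['img'][:,:,::-1],(400,300)),np.zeros((300,400,3),np.uint8)])]))
E
```

```text
[[ 0.6178 -0.233   0.006 ]
 [ 0.6576 -0.3205  0.006 ]
 [ 0.5118 -0.28    0.006 ]
 [ 0.5506 -0.3684  0.006 ]
 [ 0.5029 -0.3028  0.006 ]
 [ 0.5268 -0.3579  0.006 ]]
mids [ 0.6377 -0.2768  0.006 ] [ 0.5312 -0.3242  0.006 ] [ 0.5148 -0.3303  0.006 ] lens 0.11655535872559632 0.13401806329570365 0.09614591108356153 0.09663079816351981
yaw 0.4191964749239677
yaw 0.4111633237916165
origin [ 0.5808616  -0.30153756  0.006     ] [ 0.5817617 -0.3011451  0.006    ]
rib [[ 0.5713 -0.2798  0.034 ]
 [ 0.5941 -0.3249  0.034 ]]
case [0.6278 0.0722 0.036 ] [0.4673 0.0494 0.06  ] [ 0.4816 -0.0593  0.06  ] [0.6268 0.0419 0.07  ] [ 0.6397 -0.0255  0.07  ]
[[325.1922621    0.         285.95438839]
 [  0.         325.1922621  211.25818515]
 [  0.           0.           1.        ]] [[-2.98548983e-04  9.65302389e-01  2.61134463e-01  7.63577708e-02]
 [ 9.99999769e-01  4.47697060e-04 -5.11667918e-04  1.71062009e-04]
 [-6.10823395e-04  2.61134250e-01 -9.65302300e-01 -1.77688265e-01]
 [ 0.00000000e+00  0.00000000e+00  0.00000000e+00  1.00000000e+00]]
```

View pics/z2.png

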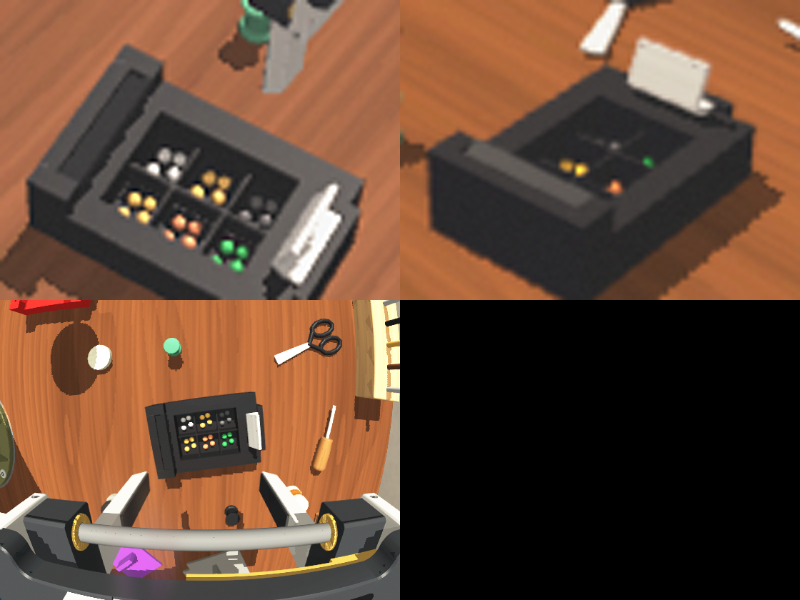

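The wrist view shows the case nearly aligned at (205,433) in the half-size frame, with its bar on the left and clip on the right. I'll rectify the wrist image onto the rim plane.

```bash
cat >> h.py <<'E'
from scipy.spatial.transform import Rotation as Ro
def wpose(c):
    o=c['obs'];T=np.eye(4);T[:3,:3]=Ro.from_euler('xyz',o['eef_rot']).as_matrix();T[:3,3]=o['ee_pos'];return T@c['hand_eye']
def wproj(c,P):
    T=np.linalg.inv(wpose(c));q=np.asarray(P)@T[:3,:3].T+T[:3,3];x,y,z=q[...,0],-q[...,1],-q[...,2]
    r=np.hypot(x,y);th=np.arctan2(r,z);K=c['K'];s=th/np.maximum(r,1e-9)
    return K[0,0]*x*s+K[0,2],K[1,1]*y*s+K[1,2]
def wonz(c,u,v,z):
    K=c['K'];a=np.array([(u-K[0,2])/K[0,0],(v-K[1,2])/K[1,1]]);th=np.hypot(*a);a=a/th*np.sin(th)
    T=wpose(c);d=T[:3,:3]@np.array([a[0],-a[1],-np.cos(th)]);p=T[:3,3];return p+d*(z-p[2])/d[2]
def rect(c,x0,x1,y0,y1,z,n):
    X,Y=np.meshgrid(np.arange(x0,x1,1/n),np.arange(y1,y0,-1/n));P=np.stack([X,Y,0*X+z],-1)
    u,v=wproj(c,P);return cv2.remap(c['img'],u.astype('f4'),v.astype('f4'),1)[:,:,::-1]
E
python3 - <<'E'
from h import *
w=grab('wrist')
cv2.imwrite('pics/r1.png',rect(w,.45,.68,-.09,.09,.036,3300))
E
```

```text
(no output)
```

View pics/r1.png

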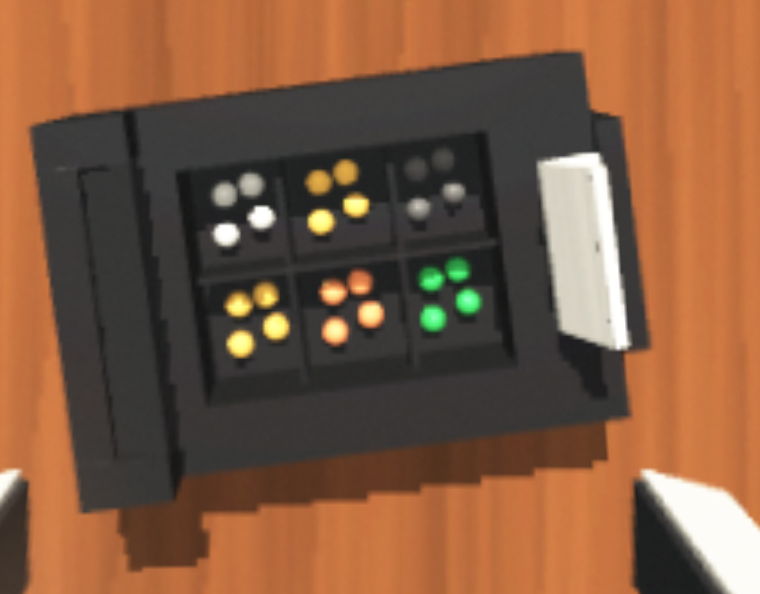

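```bash
python3 - <<'E'
from h import *
w=grab('wrist');C=wpose(w)[:3,3];print(C)
def g(u,v,z):
    P=np.array([.45+u/3300,.09-v/3300,.036]);return P+(C-P)*((z-.036)/(C[2]-.036))
yaw=.128;e=np.array([np.cos(yaw),np.sin(yaw)]);n=np.array([-e[1],e[0]])
R0=g(605,233.5,.036)[:2]
for nm,p in dict(backU=(33,127,.055),backL=(80,510,.055),inU=(130,108,.055),inL=(177,492,.055),rU=(580,52,.036),rL=(630,415,.036),clU=(600,155,.0695),clL=(630,347,.0695),clbU=(540,160,.0435),clbL=(563,332,.0435),openU=(180,172,.036),openL=(208,405,.036),oRU=(487,133,.036),oRL=(515,355,.036)).items():
    P=g(*p);d=P[:2]-R0;print(nm,P.round(4),'rel rim end',(d@e).round(4),(d@n).round(4))
a=grab('scene')
for z in(.055,):
  for u,v in((525,325),(420,470)):
    P=onz(a,268+(u-400)/4,200+(v-296)/4,z);d=P[:2]-R0;print('scene back',P.round(4),(d@e).round(4),(d@n).round(4))
P=onz(a,268+382/4,200+179/4,.036);d=P[:2]-R0;print('scene rimcorner',P.round(4),d@e,d@n)
E
```

```text
[0.55014413 0.07635991 0.38465446]
backU [0.4649 0.0529 0.055 ] rel rim end -0.1628 0.0549
backL [ 0.4784 -0.0569  0.055 ] rel rim end -0.1634 -0.0557
inU [0.4927 0.0583 0.055 ] rel rim end -0.1345 0.0567
inL [ 0.5062 -0.0517  0.055 ] rel rim end -0.1352 -0.0541
rU [0.6258 0.0742 0.036 ] rel rim end -0.0005 0.0555
rL [ 0.6409 -0.0358  0.036 ] rel rim end 0.0005 -0.0555
clU [0.624  0.0462 0.0695] rel rim end -0.0058 0.028
clL [ 0.6322 -0.0064  0.0695] rel rim end -0.0044 -0.0252
clbU [0.6123 0.0423 0.0435] rel rim end -0.018 0.0255
clbL [ 0.6191 -0.0087  0.0435] rel rim end -0.0177 -0.0259
openU [0.5045 0.0379 0.036 ] rel rim end -0.1254 0.0349
openL [ 0.513  -0.0327  0.036 ] rel rim end -0.126 -0.0362
oRU [0.5976 0.0497 0.036 ] rel rim end -0.0316 0.0348
oRL [ 0.6061 -0.0176  0.036 ] rel rim end -0.0317 -0.033
scene back [0.4652 0.0521 0.055 ] -0.1626 0.054
scene back [ 0.4796 -0.0571  0.055 ] -0.1623 -0.0561
scene rimcorner [0.6278 0.0722 0.036 ] 0.0012654196244563881 0.05319740190457181
```

Emit:
apply_moves --pt "110 0.3 -3 0 0 0 0.0415" --pt "110 0.3 -3 0 0 0 0.0415" --pt "110 0.3 -3 0 0 0 0.0415" --pt "110 0.3 -3 0 0 0 0.0415" --pt "110 0.3 -3 0 0 0 0.0415" --pt "110 0.3 -3 0 0 0 0.0415" --pt "110 0.3 -3 0 0 0 0.0415" --pt "110 0.3 -3 0 0 0 0.0415" --pt "110 0.3 -3 0 0 0 0.0415" --pt "110 0.4 -3.1 0 0 0 0.0415" --grip_force 40

```text
time_s: 1.4
ee_pos: [0.5809, -0.3022, 0.2071]
eef_rot: [-3.142, -0.0, 1.988]
force: [0.3, 0.4, -0.4]
grip_width: 0.0535
grip_force: 0.0
```

```bash
python3 - <<'E'
from h import *
w=grab('wrist');o=w['obs'];print(o['ee_pos'],o['eef_rot'],o['grip_width'])
cv2.imwrite('pics/r2.png',rect(w,.48,.68,-.38,-.22,.006,3500))
E
```

```text
[ 0.58094506 -0.30218413  0.20712079] [-3.14156228e+00 -8.90195941e-05  1.98757302e+00] 0.053533875790051116
```

View pics/r2.png

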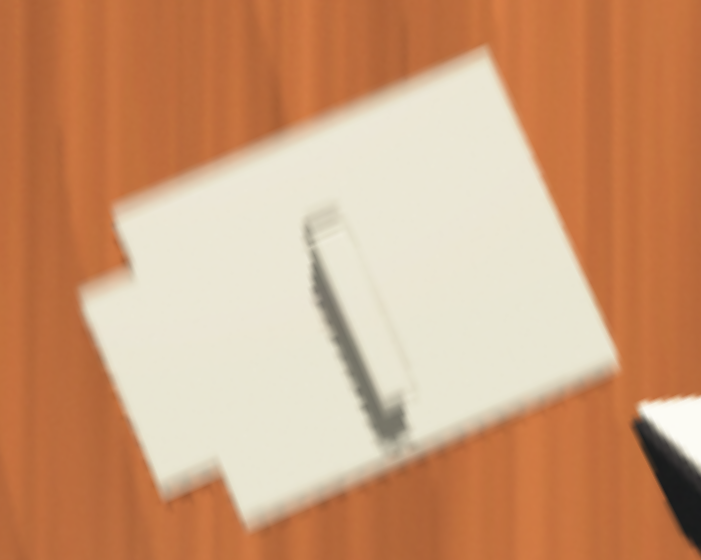

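The wrist view shows the plate with far corners at (488,50) and (617,367), so yaw is about 0.40 and the origin about (0.581,-0.303). I'm aligned, so I'll descend and grip.

Emit:
apply_moves --pt "110 0 0 -3 0 0 -0.015" --pt "110 0 -0.05 -3 0 0 0" --pt "110 0 0 -3 0 0 0" --pt "110 0 0 -3 0 0 0" --pt "110 0 0 -2 0 0 0" --pt "110 0 0 -2 0 0 0" --pt "110 0 0 -1.2 0 0 0" --pt "110 0 0 0 0 0 0" --pt "110 0 0 0 0 0 0" --grip_force 40

```text
time_s: 2.35
ee_pos: [0.5813, -0.3017, 0.0359]
eef_rot: [3.141, 0.001, 1.971]
force: [0.2, -0.3, 0.6]
grip_width: 0.0533
grip_force: 0.0
```

Emit:
apply_moves --pt "255 0 0 0 0 0 0" --pt "255 0 0 0 0 0 0" --pt "255 0 0 0 0 0 0" --pt "255 0 0 0 0 0 0" --pt "255 0 0 0 0 0 0" --pt "255 0 0 0 0 0 0" --pt "255 0 0 0 0 0 0" --pt "255 0 0 0 0 0 0" --grip_force 50

```text
time_s: 3.15
ee_pos: [0.5815, -0.3017, 0.036]
eef_rot: [3.141, 0.001, 1.971]
force: [0.8, 0.2, 5.9]
grip_width: 0.0006
grip_force: 2.9
```

```bash
python3 - <<'E'
from h import *
a=grab('scene');b=grab('side');w=grab('wrist')
f=lambda i,x,y,w,h:cv2.resize(i['img'][y:y+h,x:x+w,::-1],(400,300),interpolation=cv2.INTER_CUBIC)
cv2.imwrite('pics/z3.png',np.vstack([np.hstack([f(a,165,300,133,100),f(b,365,220,133,100)]),np.hstack([f(w,140,200,280,210),f(a,0,0,560,420)])]))
print(w['obs']['grip_width'],w['obs']['force'])
E
```

```text
0.0002823404339193686 [0.02686149 0.11069369 5.79861049]
```

View pics/z3.png

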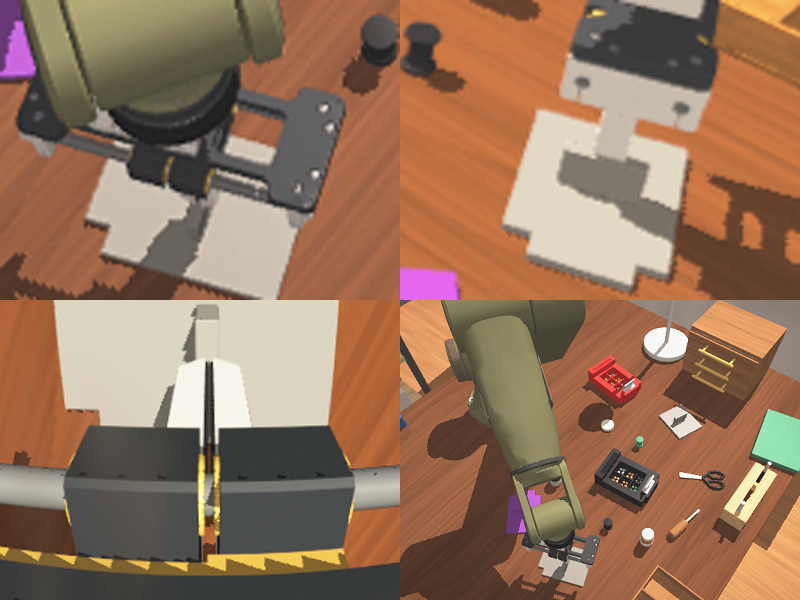

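```bash
python3 - <<'E'
from h import *
a=grab('scene');b=grab('side');w=grab('wrist')
print(ctrl.tip_reach,[x for x in dir(ctrl) if x[0]!='_'])
f=lambda i,x,y,w,h:cv2.resize(i['img'][y:y+h,x:x+w,::-1],(400,600),interpolation=cv2.INTER_CUBIC)
cv2.imwrite('pics/z4.png',np.hstack([f(w,250,190,72,108),f(b,404,245,60,90)]))
E
```

```text
0.025 ['MotionError', 'camera', 'get_obs', 'hand_in', 'tip_reach']
```

View pics/z4.png

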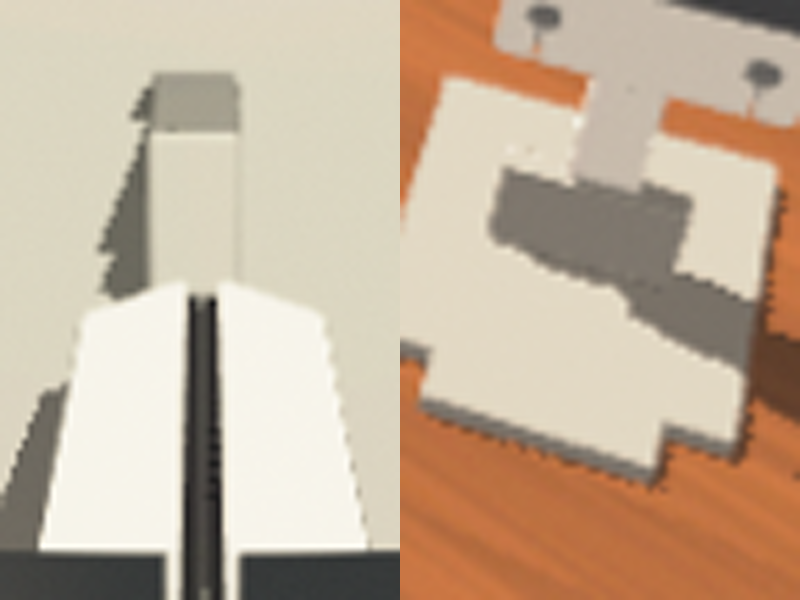

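The close-up shows the fingers shut to about 0 mm over the rib's middle, with the rib at columns 150–240 and the finger gap at 185–220. That doesn't fit a 10 mm rib held between them. I'll reopen and close gently, watching the width.

Emit:
apply_moves --pt "110 0 0 0 0 0 0" --pt "110 0 0 0 0 0 0" --pt "110 0 0 0 0 0 0" --pt "110 0 0 0 0 0 0" --pt "110 0 0 0 0 0 0" --pt "110 0 0 0 0 0 0" --grip_force 20

```text
time_s: 4.05
ee_pos: [0.5809, -0.3015, 0.035]
eef_rot: [-3.141, -0.0, 1.971]
force: [0.8, 0.2, -0.6]
grip_width: 0.0447
grip_force: 0.0
```

Emit:
apply_moves --pt "180 0 0 0 0 0 0" --pt "200 0 0 0 0 0 0" --pt "210 0 0 0 0 0 0" --pt "215 0 0 0 0 0 0" --pt "220 0 0 0 0 0 0" --pt "225 0 0 0 0 0 0" --pt "230 0 0 0 0 0 0" --pt "230 0 0 0 0 0 0" --grip_force 20

```text
time_s: 4.85
ee_pos: [0.581, -0.3015, 0.0351]
eef_rot: [-3.142, -0.0, 1.971]
force: [-0.3, -0.5, -1.0]
grip_width: 0.0091
grip_force: 6.6
```

Emit:
apply_moves --pt "240 0 0 0 0 0 0" --pt "250 0 0 0 0 0 0" --pt "255 0 0 0 0 0 0" --pt "255 0 0 0 0 0 0" --pt "255 0 0 0 0 0 0" --grip_force 20

```text
time_s: 5.35
ee_pos: [0.5816, -0.3018, 0.036]
eef_rot: [3.14, 0.002, 1.971]
force: [0.6, 0.5, 5.9]
grip_width: 0.0005
grip_force: 2.8
```

Emit:
apply_moves --pt "190 0 0 0 0 0 0" --pt "190 0 0 0 0 0 0" --pt "190 0 0 0 0 0 0" --pt "190 0 0 0 0 0 0" --grip_force 30

```text
time_s: 5.75
ee_pos: [0.5807, -0.3014, 0.0348]
eef_rot: [-3.141, -0.001, 1.971]
force: [-0.1, 0.2, -0.8]
grip_width: 0.0235
grip_force: 0.0
```

Emit:
apply_moves --pt "228 0 0 0 0 0 0" --pt "228 0 0 0 0 0 0" --pt "228 0 0 0 0 0 0" --pt "228 0 0 0 0 0 0"

```text
time_s: 6.15
ee_pos: [0.5809, -0.3015, 0.035]
eef_rot: [-3.141, -0.0, 1.971]
force: [-0.6, -0.5, 0.3]
grip_width: 0.0102
grip_force: 0.3
```

Emit:
apply_moves --pt "232 0 0 0 0 0 0" --pt "232 0 0 0 0 0 0" --pt "232 0 0 0 0 0 0"

```text
time_s: 6.45
ee_pos: [0.581, -0.3014, 0.0351]
eef_rot: [-3.142, -0.0, 1.971]
force: [-0.7, -0.5, -0.6]
grip_width: 0.0089
grip_force: 14.1
```

Emit:
apply_moves --pt "236 0 0 0 0 0 0" --pt "236 0 0 0 0 0 0" --pt "236 0 0 0 0 0 0"

```text
time_s: 6.75
ee_pos: [0.5814, -0.3016, 0.0359]
eef_rot: [3.141, 0.001, 1.971]
force: [-0.8, 1.4, 5.5]
grip_width: 0.0071
grip_force: 2.9
```

The grip holds at count 232 (8.9 mm, 14 N) but pops through beyond that. I'll regrip at 232 and lift.

Emit:
apply_moves --pt "190 0 0 0 0 0 0" --pt "190 0 0 0 0 0 0" --pt "190 0 0 0 0 0 0" --pt "226 0 0 0 0 0 0" --pt "226 0 0 0 0 0 0" --pt "230 0 0 0 0 0 0" --pt "232 0 0 0 0 0 0" --pt "232 0 0 0 0 0 0" --grip_force 20

```text
time_s: 7.55
ee_pos: [0.5809, -0.3015, 0.035]
eef_rot: [-3.141, -0.0, 1.971]
force: [-0.1, -0.1, -0.1]
grip_width: 0.0088
grip_force: 14.2
```

Emit:
apply_moves --pt "232 0 0 0.3 0 0 0" --pt "232 0 0 0.7 0 0 0" --pt "232 0 0 1 0 0 0" --pt "232 0 0 1 0 0 0" --pt "232 0 0 1 0 0 0" --pt "232 0 0 0 0 0 0"

```text
time_s: 8.15
ee_pos: [0.5817, -0.3019, 0.0773]
eef_rot: [3.14, 0.002, 1.971]
force: [0.3, -0.9, -1.4]
grip_width: 0.0087
grip_force: 14.2
```

Emit:
apply_moves --pt "232 0 0 2 0 0 0" --pt "232 0 0.5 3 0 0 0" --pt "232 0 1 3 0 0 0" --pt "232 -0.2 2 1.5 0 0 -0.034" --pt "232 -0.2 2.5 0 0 0 -0.034" --pt "232 -0.2 2.5 0 0 0 -0.034" --pt "232 -0.2 2.5 0 0 0 -0.034" --pt "232 -0.2 2.5 0 0 0 -0.034" --pt "232 -0.2 2.5 0 0 0 -0.034" --pt "232 -0.2 2.5 0 0 0 -0.034"

```text
time_s: 9.15
ee_pos: [0.5667, -0.1155, 0.1701]
eef_rot: [-3.141, -0.0, 1.731]
force: [0.6, 0.8, -0.9]
grip_width: 0.0087
grip_force: 14.2
```

Emit:
apply_moves --pt "232 -0.2 2.5 0 0 0 -0.034" --pt "232 -0.2 2.5 0 0 0 0" --pt "232 0 2.5 0 0 0 0" --pt "232 0 2.5 0 0 0 0" --pt "232 0 2 0 0 0 0" --pt "232 0 0.7 0 0 0 0" --pt "232 0 0 0 0 0 0" --pt "232 0 0 0 0 0 0"

```text
time_s: 9.95
ee_pos: [0.563, 0.0098, 0.1701]
eef_rot: [-3.141, 0.0, 1.699]
force: [0.4, -0.0, -1.1]
grip_width: 0.009
grip_force: 14.2
```

Emit:
apply_moves --pt "232 0 0 0 0.009 -0.0695 0" --pt "232 0 0 0 0.009 -0.0695 0" --pt "232 0 0 0 0.009 -0.0695 0" --pt "232 0 0 0 0.009 -0.0695 0" --pt "232 0 0 0 0.009 -0.0695 0" --pt "232 0.1 0 -1 0 0 0" --pt "232 0 0 -1 0 0 0" --pt "232 0 0 0 0 0 0" --pt "232 0 0 0 0 0 0"

```text
time_s: 10.85
ee_pos: [0.5642, 0.0104, 0.1496]
eef_rot: [2.793, -0.0, 1.699]
force: [0.3, 0.0, -0.4]
grip_width: 0.0089
grip_force: 14.2
```

```bash
cat >> h.py <<'E'
C0=np.array([.5587,.0096,0]);RC=Ro.from_euler('z',.128)
def state(g=.035):
    o=ctrl.get_obs();Rt=Ro.from_euler('xyz',o['eef_rot']);Rc=RC.inv()*Rt*Ro.from_euler('xyz',[np.pi,0,np.pi/2]).inv()
    t=RC.inv().apply(o['ee_pos']-C0);lip=t+Rc.apply([-.073,0,.003-g]);org=t+Rc.apply([0,0,-g])
    print('tcp',t.round(4),'lip',lip.round(4),'org',org.round(4),'rv',Rc.as_rotvec().round(3));return t,lip,Rc
def c2w(p): return RC.apply(p)+C0
E
python3 - <<'E'
from h import *
t,lip,Rc=state()
a=grab('scene');b=grab('side')
# predicted tongue tip top corners / end corners, drawn
for c in(a,b):
    im=c['img'][:,:,::-1].copy();c['im']=im
f=lambda i,x,y,w,h:cv2.resize(i['im'][y:y+h,x:x+w],(400,400),interpolation=cv2.INTER_CUBIC)
cv2.imwrite('pics/z5.png',np.hstack([f(a,255,140,130,130),f(b,230,100,140,140)]))
for P in([-.073,.03,.006],[-.073,-.03,.006],[-.055,-.048,.006],[.062,-.048,.006]):
    w=c2w(t+Rc.apply(np.array(P)-[0,0,.035]));pa=proj(a,w);pb=proj(b,w)
    print(P,np.round([(pa[0]-255)*400/130,(pa[1]-140)*400/130,400+(pb[0]-230)*400/140,(pb[1]-100)*400/140]))
E
```

```text
tcp [5.500e-03 1.000e-04 1.496e-01] lip [-0.0522  0.0001  0.0946] org [1.750e-02 1.000e-04 1.167e-01] rv [ 0.    -0.349 -0.   ]
[-0.073, 0.03, 0.006] [161. 218. 549. 251.]
[-0.073, -0.03, 0.006] [116. 281. 610. 278.]
[-0.055, -0.048, 0.006] [124. 307. 644. 270.]
[0.062, -0.048, 0.006] [275. 353. 732. 169.]
```

View pics/z5.png

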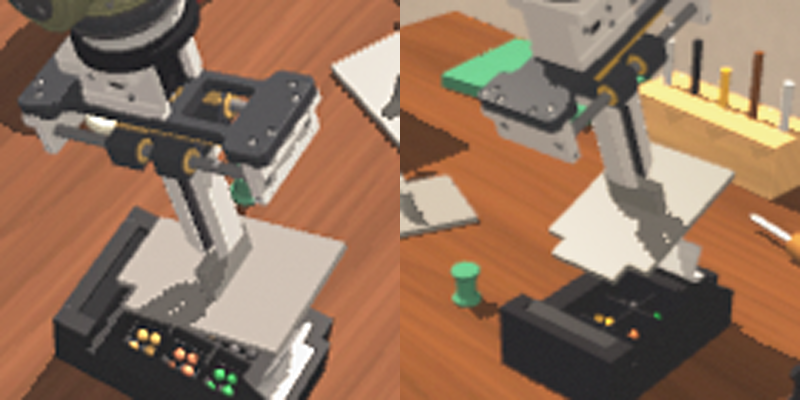

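The tongue corners are within 1–2 mm of prediction in the side view (552,250) and (613,280). The cover is held true, so I'll descend to slot height and check.

Emit:
apply_moves --pt "232 0 0 -1 0 0 0" --pt "232 0 0 -1 0 0 0" --pt "232 0 0 -1 0 0 0" --pt "232 0 0 -1 0 0 0" --pt "232 0 0 -0.7 0 0 0" --pt "232 0 0 -0.5 0 0 0" --pt "232 0 0 0 0 0 0" --pt "232 0 0 0 0 0 0" --pt "232 0 0 0 0 0 0"

```text
time_s: 11.85
ee_pos: [0.5642, 0.0105, 0.0986]
eef_rot: [2.79, -0.0, 1.699]
force: [0.0, 0.7, -2.2]
grip_width: 0.0085
grip_force: 14.2
```

```bash
python3 -c "
from h import *
state();print(ctrl.get_obs()['force'])"
```

```text
tcp [0.0056 0.0001 0.0986] lip [-0.052   0.0001  0.0434] org [0.0176 0.0001 0.0657] rv [ 0.    -0.351  0.   ]
[ 0.00691954  0.70627022 -2.16471696]
```

Emit:
apply_moves --pt "232 0 0 -0.15 0 0 0" --pt "232 -0.4 -0.05 0 0 0 0" --pt "232 -0.4 -0.05 0 0 0 0" --pt "232 -0.3 -0.04 0 0 0 0" --pt "232 -0.3 -0.04 0 0 0 0" --pt "232 -0.2 -0.03 0 0 0 0" --pt "232 0 0 0 0 0 0" --pt "232 0 0 0 0 0 0"

```text
time_s: 12.65
ee_pos: [0.5481, 0.0084, 0.0967]
eef_rot: [2.791, -0.0, 1.699]
force: [0.9, -0.8, -1.5]
grip_width: 0.0086
grip_force: 14.2
```

```bash
python3 -c "
from h import *
state();print(ctrl.get_obs()['force'])"
```

```text
tcp [-0.0107  0.0001  0.0967] lip [-0.0683  0.0001  0.0416] org [0.0013 0.0001 0.0639] rv [ 0.    -0.351 -0.   ]
[ 0.93833432 -0.78484905 -1.5104451 ]
```

Emit:
apply_moves --pt "232 0.13 0.02 -0.31 -0.0054 0.0417 0" --pt "232 0.13 0.02 -0.31 -0.0054 0.0417 0" --pt "232 0.13 0.02 -0.31 -0.0054 0.0417 0" --pt "232 0.13 0.02 -0.31 -0.0054 0.0417 0" --pt "232 0.13 0.02 -0.31 -0.0054 0.0417 0" --pt "232 0 0 0 0 0 0" --pt "232 0 0 0 0 0 0"

```text
time_s: 13.35
ee_pos: [0.5544, 0.0094, 0.081]
eef_rot: [3.001, -0.0, 1.699]
force: [-0.7, -0.8, -1.2]
grip_width: 0.0087
grip_force: 14.6
```

```bash
python3 -c "
from h import *
state();print(ctrl.get_obs()['force'])"
```

```text
tcp [-0.0043  0.0004  0.081 ] lip [-0.072   0.0004  0.0391] org [0.0007 0.0004 0.0463] rv [ 0.    -0.141  0.   ]
[-0.65865561 -0.83067595 -1.24931809]
```

Emit:
apply_moves --pt "232 0.1 0.01 -0.25 -0.0045 0.0347 0" --pt "232 0.1 0.01 -0.25 -0.0045 0.0347 0" --pt "232 0.1 0.01 -0.25 -0.0045 0.0347 0" --pt "232 0.1 0.01 -0.25 -0.0045 0.0347 0" --pt "232 0 0 -0.1 0 0 0" --pt "232 0 0 0 0 0 0" --pt "232 0 0 0 0 0 0"

```text
time_s: 14.05
ee_pos: [0.5583, 0.0097, 0.0708]
eef_rot: [3.14, 0.0, 1.699]
force: [-3.3, -1.1, 7.4]
grip_width: 0.0088
grip_force: 15.9
```

```bash
python3 -c "
from h import *
state();o=ctrl.get_obs();print(o['force'],o['moment'],o['grip_width'])"
```

```text
tcp [-0.0004  0.0002  0.0708] lip [-0.0733  0.0002  0.0386] org [-0.0003  0.0002  0.0358] rv [-0.    -0.002  0.   ]
[-3.26562142 -1.07747383  7.3845711 ] [-0.0379659   0.84443914 -0.01383541] 0.008802352679616625
```

Emit:
apply_moves --pt "215 0 0 0 0 0 0" --pt "205 0 0 0 0 0 0" --pt "205 0 0 0 0 0 0" --pt "205 0 0 1 0 0 0" --pt "205 0 0 1.5 0 0 0" --pt "205 0 0 1.5 0 0 0" --pt "255 1.8 0.23 0.2 0 0 0" --pt "255 1.8 0.23 0 0 0 0" --pt "255 0 0 0 0 0 0" --pt "255 0 0 0 0 0 0"

```text
time_s: 15.05
ee_pos: [0.5941, 0.0144, 0.1122]
eef_rot: [-3.142, -0.0, 1.699]
force: [-0.5, 0.7, 0.3]
grip_width: 0.0005
grip_force: 0.0
```

```bash
python3 - <<'E'
from h import *
state()
a=grab('scene');b=grab('side');w=grab('wrist')
f=lambda i,x,y,w,h:cv2.resize(i['img'][y:y+h,x:x+w,::-1],(400,300),interpolation=cv2.INTER_CUBIC)
cv2.imwrite('pics/z6.png',np.vstack([np.hstack([f(a,265,195,108,81),f(b,250,165,120,90)]),np.hstack([f(w,140,140,320,240),f(a,165,100,280,210)])]))
E
```

```text
tcp [0.0358 0.0003 0.1122] lip [-0.0372  0.0002  0.0802] org [0.0358 0.0003 0.0772] rv [0. 0. 0.]
```

View pics/z6.png

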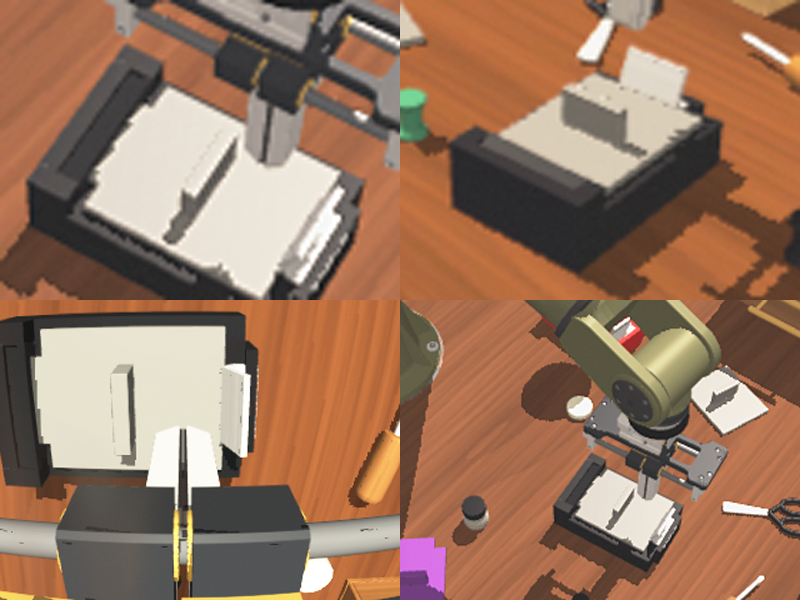

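The cover is in place, with its tongue under the bar and its end at the clip. I'll press near the clip end to make sure it snapped.

Emit:
apply_moves --pt "255 0 0 -1.5 0 0 0" --pt "255 0 0 -1.5 0 0 0" --pt "255 0 0 -0.8 0 0 0" --pt "255 0 0 -0.4 0 0 0" --pt "255 0 0 0 0 0 0" --pt "255 0 0 0 0 0 0"

```text
time_s: 15.8
ee_pos: [0.5947, 0.0144, 0.0704]
eef_rot: [3.141, 0.0, 1.699]
force: [0.0, -1.3, 0.0]
grip_width: 0.0005
grip_force: 0.0
```

Emit:
apply_moves --pt "255 0 0 -0.2 0 0 0" --pt "255 0 0 -0.1 0 0 0" --pt "255 0 0 0 0 0 0" --pt "255 0 0 0 0 0 0"

```text
time_s: 16.2
ee_pos: [0.5945, 0.0144, 0.0672]
eef_rot: [3.141, 0.0, 1.699]
force: [-0.3, -0.3, 0.3]
grip_width: 0.0006
grip_force: 0.0
```

Emit:
apply_moves --pt "255 0 0 -0.2 0 0 0" --pt "255 0 0 -0.1 0 0 0" --pt "255 0 0 0 0 0 0" --pt "255 0 0 0 0 0 0"

```text
time_s: 16.6
ee_pos: [0.5945, 0.0144, 0.0641]
eef_rot: [3.141, 0.0, 1.699]
force: [-0.3, 0.2, -0.2]
grip_width: 0.0006
grip_force: 0.0
```

Emit:
apply_moves --pt "255 0 0 -0.2 0 0 0" --pt "255 0 0 -0.1 0 0 0" --pt "255 0 0 0 0 0 0"

```text
time_s: 16.9
ee_pos: [0.5944, 0.0144, 0.0609]
eef_rot: [-3.141, -0.0, 1.699]
force: [0.5, 0.2, -0.6]
grip_width: 0.0002
grip_force: 0.0
```

```bash
python3 - <<'E'
from h import *
w=grab('wrist');b=grab('side')
# edge heights of plate: bright mask extents along the case's near side in side view
def bright(c): 
    i=c['img'].astype(int);return ((i.min(2)>110)&(i.max(2)-i.min(2)<45)).astype('u1')
g=bright(b);n,l,s,ce=cv2.connectedComponentsWithStats(g)
k=[j for j in range(1,n) if s[j,4]>150 and 240<ce[j,0]<380 and 150<ce[j,1]<260]
for j in k:
    cn,_=cv2.findContours((l==j).astype('u1'),0,2);print(s[j],cv2.approxPolyDP(cn[0],3,True)[:,0].tolist())
for z in(0,.004,.008):
  print(z,[np.round(proj(b,c2w(np.array(p)))).tolist() for p in([-.06,.03,.042],[-.06,-.048,.042],[.058,.048,.042+z],[.062,-.048,.042+z])])
E
```

```text
[ 283  150   57   54 1157] [[283, 150], [286, 162], [310, 172], [303, 181], [308, 183], [311, 178], [312, 187], [300, 192], [339, 201], [335, 198], [335, 186], [324, 181], [325, 160], [319, 159], [312, 165], [314, 156], [305, 159]]
[279 193  52  29 586] [[279, 205], [312, 221], [330, 208], [317, 201], [317, 207], [324, 210], [316, 210], [300, 202], [298, 193]]
0 [[280.0, 210.0], [308.0, 223.0], [306.0, 187.0], [340.0, 200.0]]
0.004 [[280.0, 210.0], [308.0, 223.0], [307.0, 185.0], [340.0, 198.0]]
0.008 [[280.0, 210.0], [308.0, 223.0], [307.0, 184.0], [340.0, 197.0]]
```

The side view puts the far corner at row 201, against 200 predicted if flat and 198 if 4 mm up, so the cover is flat. The fingertips met no resistance, so I'll keep going down gently until there is force, as confirmation.

Emit:
apply_moves --pt "255 0 0 -0.3 0 0 0" --pt "255 0 0 -0.3 0 0 0" --pt "255 0 0 0 0 0 0" --pt "255 0 0 0 0 0 0"

```text
time_s: 17.4
ee_pos: [0.5944, 0.0144, 0.055]
eef_rot: [-3.142, -0.0, 1.699]
force: [-0.6, -0.8, 0.1]
grip_width: 0.0007
grip_force: 0.0
```

Emit:
apply_moves --pt "255 0 0 -0.3 0 0 0" --pt "255 0 0 -0.3 0 0 0" --pt "255 0 0 0 0 0 0" --pt "255 0 0 0 0 0 0"

```text
time_s: 17.8
ee_pos: [0.5945, 0.0144, 0.049]
eef_rot: [3.142, -0.0, 1.699]
force: [-0.0, -0.1, -0.5]
grip_width: 0.0008
grip_force: 0.0
```

Emit:
apply_moves --pt "255 0 0 -0.2 0 0 0" --pt "255 0 0 -0.2 0 0 0" --pt "255 0 0 0 0 0 0" --pt "255 0 0 0 0 0 0"

```text
time_s: 18.2
ee_pos: [0.5945, 0.0144, 0.0451]
eef_rot: [3.141, 0.0, 1.699]
force: [0.5, 0.0, 0.5]
grip_width: 0.0007
grip_force: 0.0
```

Emit:
apply_moves --pt "255 0 0 -0.2 0 0 0" --pt "255 0 0 0 0 0 0" --pt "255 0 0 0 0 0 0"

```text
time_s: 18.5
ee_pos: [0.5947, 0.0144, 0.044]
eef_rot: [3.141, 0.0, 1.699]
force: [-2.9, 1.2, 8.4]
grip_width: 0.0003
grip_force: 4.3
```

Contact came at TCP z 0.044, about the same offset as on the rib top, so the plate top is about 0.042 and the cover lies flat. I'll press once more to be sure, then retreat.

Emit:
apply_moves --pt "255 0 0 -0.2 0 0 0" --pt "255 0 0 0 0 0 0" --pt "255 0 0 0 0 0 0"

```text
time_s: 18.8
ee_pos: [0.5948, 0.0144, 0.0438]
eef_rot: [3.14, 0.0, 1.699]
force: [-13.4, 0.8, 28.2]
grip_width: 0.0005
grip_force: 14.3
```

Emit:
apply_moves --pt "255 0 0 0.5 0 0 0" --pt "255 0 0 1.5 0 0 0" --pt "255 0 0 3 0 0 0" --pt "255 0 0 3 0 0 0" --pt "255 0 0 3 0 0 0" --pt "255 0 0 3 0 0 0" --pt "255 0 0 0 0 0 0" --pt "255 0 0 0 0 0 0"

```text
time_s: 19.6
ee_pos: [0.5946, 0.0144, 0.1818]
eef_rot: [3.14, 0.0, 1.699]
force: [-0.4, 0.1, -1.4]
grip_width: 0.0008
grip_force: 0.0
```

```bash
python3 - <<'E'
from h import *
w=grab('wrist');b=grab('side')
i=b['img'].astype(int);g=((i.min(2)>90)&(i.max(2)-i.min(2)<45)).astype('u1')
n,l,s,ce=cv2.connectedComponentsWithStats(g)
for j in range(1,n):
  if s[j,4]>150 and 240<ce[j,0]<380 and 150<ce[j,1]<260:
    cn,_=cv2.findContours((l==j).astype('u1'),0,2);print(s[j],cv2.approxPolyDP(cn[0],3,True)[:,0].tolist())
# wrist: plate mask in plane z=.042
r=rect(w,.46,.68,-.09,.11,.042,2000).astype(int);m=((r.min(2)>120)&(r.max(2)-r.min(2)<60)).astype('u1')
n,l,s,ce=cv2.connectedComponentsWithStats(m);j=1+s[1:,4].argmax()
cn,_=cv2.findContours((l==j).astype('u1'),0,2);p=cv2.approxPolyDP(cn[0],8,True)[:,0]/2000.
P=np.c_[.46+p[:,0],.11-p[:,1],0*p[:,0]+.042];print('case-frame mm',(RC.inv().apply(P-C0)[:,:2]*1000).round(1).tolist())
E
```

```text
[ 276  179   64   43 1368] [[339, 200], [335, 198], [335, 186], [319, 179], [315, 189], [299, 191], [276, 207], [313, 221]]
case-frame mm [[-54.4, 49.2], [-62.2, -3.7], [-54.2, -47.1], [13.0, -46.6], [4.3, -98.0], [28.0, -98.5], [32.3, -104.1], [33.7, -45.8], [39.1, -43.4], [41.2, -105.2], [45.1, -98.7], [69.4, -97.8], [60.2, -28.5], [77.6, -33.8], [74.7, 25.6], [61.6, 25.7], [61.1, 49.5]]
```

The plate sits flat at x -54 to 61 mm and y ±48 mm in the case frame. It did not give under a 28 N press, and the arm is clear.

```bash
python3 -c "
from station import ctrl
print(ctrl.hand_in())"
```

```text
the job is handed in; nothing more can be done
None
```

I closed the case with its own cover and handed the job in at about 20 s; no verdict was returned. By my measurements the tongue is in the slot under the bar, the cover lies flat and centred under the clip, the spare was not touched, and the arm is clear.

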